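Nest a set of bisque measuring cups on the pine board

ROBOT

A 6-joint arm with a two-finger parallel gripper is mounted at the origin on the work surface. World frame = base frame: x ahead of the robot, y to its left, z up, the work surface at z = 0. Lengths are in mm, angles in rad, forces in N, time in s.
With the tool pointing down it reaches from about 350 to 975 mm from the base axis. Payload 7.1 kg.
Tool frame: the origin (TCP) lies at the very end of the fingers, on their centre line; the grasp point (between the pads) lies 19 mm behind it (manip.pinch_z is the distance from the TCP to the grasp point, in mm); z points along the fingers, y is the line along which they close (so a half turn about z gives the same grasp; the last joint's range is limited). The gripper opens to 88 mm and grips with 3 to 60 N. Pads are 20 mm wide; open, the fingers measure 115 mm over their backs; the gripper's body (75 mm by 178 mm) begins 61 mm behind the grasp point.
Start: joints at [-1.141, 0.423, 1.63, -0, 1.089, -0.019], TCP at [271.192, -563.08, 222.675] pointing down, gripper open.
Joint ranges: [-3, 3], [-0.9, 2.11], [0.09, 2.58], [-1.31, 4.45], [0.11, 2.69], [-2.54, 2.54]. Speed limits (rad/s): [2.39, 2.39, 3.01, 3.14, 3.14, 3.14].

INTERFACE

Orientations are given as [roll, pitch, yaw] about the fixed x, y, z axes, in that order (R = Rz(yaw) Ry(pitch) Rx(roll)).
In Python, from plant import manip gives the robot as it stands. Calls block until the motion is done:
- manip.move_to(position, orientation): joint-space move of the TCP to a pose.
- manip.move_linear(position, ori=None, feed=150, guard=None): straight line of the TCP; ori=None keeps the orientation; feed is the mean speed in mm/s. With guard (N) it stops when the force on the tool has changed by that much, and returns True; else False.
- manip.goto_joints(angles): joint-space move.
- manip.set_gripper(opening): finger opening in mm; the grip force is fixed at half the most; returns when the fingers have stopped.
- manip.pause(seconds).
- manip.inverse_kinematics(position, orientation): joint angles nearest the present ones, or None.
- manip.state(): the state.
- manip.camera(name): name is "scene" or "top"; returns the picture (480x640x3 uint8, blue, green, red); there is no depth.
- manip.camera_model(name): a dict with "fx", "fy", "cx", "cy" (pixels), "position" and "rotation" of the camera in the world. Camera axes: x right, y down, z forward; pixel columns grow to the right and rows downward; lengths in mm; the calibration is good to about 2 mm. A picture is of the moment at which its call begins. camera_model takes no time and is no camera call.
A pose or a line that the arm cannot do raises manip.PlanningError and nothing moves.
- manip.hand_in(): hands the job in; it is judged then, once.
Trained networks look in the newest picture that a camera, given by its name, has taken for a name from the list of things; names that differ only in an ending like _2 or _b are one class to them, and where a whole thing is asked for, a point or a joint stands for the part that bears it (a point fixed in the world has none). Each returns a list of dicts, best first, with "score" (0 to 1); they miss things now and then, are a little off and sometimes report something else, mostly with a low value. They report only what shows in the picture. A call takes as long as a camera call. They do not tell look-alikes from the thing itself.
- manip.masks_of(camera, query): "mask" (480x640 bool, what is visible of it).
- manip.tip_of(camera, query): "centre" ([x, y, z] in mm, in the coordinates of the camera as it stood for that picture, good to about 4 mm: a listed point, or the origin of a listed thing).
The state is a dict: "time": time; "joint_pos": joint angles; "dq": joint speeds; "effort": joint torques, N m; "tool_pos": TCP position; "tcp_rot": TCP orientation; "force": force on the tool from outside, world axes, zero at the start; "wrist_torque": the same for the moment, N m; "finger_gap": finger opening in mm; "finger_force": force on a finger pad.
Only numpy, scipy, OpenCV 4.12 (cv2) and the standard library are available. Lean on these libraries where they do the work, as an engineer would, in place of code of your own. Each camera call takes 0.05 s, during which the arm holds its last target. There are 200 camera calls.

TASK

The four tab-handled bisque measuring cups are one set: put the largest upright in the middle of the round pine board, then one at a time nest the next smaller cup inside the one before, down to the smallest, each sitting fully down on the floor of the cup below with all four handles pointing the same way, one above the other. Bisque chips, so set every cup down without dropping it, and leave the loop-handled mug and the plain bowl where they stand.

Things in the scene. Friction and masses are not known exactly. Their poses are not given: they have to be found in the camera images.
- cup_1: The largest of four white bisque measuring cups: round, 100 mm across the rim, 88 at the foot, 45 tall, wall 5, inner floor 10 mm above the underside; about 260 g. Origin: centre of underside, z up. Flat tab handle along own -x, level with the rim: 20 wide, 7 thick (38-45 mm up), ending 95 mm from the axis. Best gripped across the tab, about 75 mm from the axis.
- cup_2: The second largest of four white bisque measuring cups: round, 82 mm across the rim, 70 at the foot, 45 tall, wall 5, inner floor 10 mm above the underside; about 190 g. Origin: centre of underside, z up. Flat tab handle along own -x, level with the rim: 20 wide, 7 thick (38-45 mm up), ending 86 mm from the axis. Nested, its foot is 10 mm above cup_1's, with 4 mm play, tab 3 mm clear above.
- cup_3: The third of four white bisque measuring cups: round, 64 mm across the rim, 52 at the foot, 45 tall, wall 5, inner floor 10 mm above the underside; about 130 g. Origin: centre of underside, z up. Flat tab handle along own -x, level with the rim: 20 wide, 7 thick (38-45 mm up), ending 77 mm from the axis. Nested, its foot is 10 mm above cup_2's, with 4 mm play, tab 3 mm clear above.
- cup_4: The smallest of four white bisque measuring cups: round, 46 mm across the rim, 34 at the foot, 45 tall, wall 5, inner floor 10 mm above the underside; about 80 g. Origin: centre of underside, z up. Flat tab handle along own -x, level with the rim: 20 wide, 7 thick (38-45 mm up), ending 68 mm from the axis. Nested, its foot is 10 mm above cup_3's, with 4 mm play, tab 3 mm clear above.
- cup_2_tab (a point): Point on the top of cup_2's tab handle, on its centre line, 66 mm from the cup's axis, 45 mm above its underside: a good place to grip, across the tab.
- cup_3_tab (a point): Point on the top of cup_3's tab handle, on its centre line, 57 mm from the cup's axis, 45 mm above its underside: a good place to grip, across the tab.
- cup_4_tab (a point): Point on the top of cup_4's tab handle, on its centre line, 48 mm from the cup's axis, 45 mm above its underside: a good place to grip, across the tab.
- board: Round board of pale jointed pine, 150 mm across and 15 mm thick, lying flat and fixed on the steel table. Origin: centre of its underside; the top is 15 mm above it. Its yaw means nothing.
- mug: White bisque mug, not part of the set: 76 mm across, 92 mm tall, with a loop handle on its own +y side. Origin: centre of the underside.
- bowl: White bisque bowl without any handle, not part of the set: 92 mm across, 34 mm tall. Origin: centre of the underside.
Mind the look-alikes: they are no part of the job. What is shaped like the cup_2 but green is not meant.

How it is judged:
By the outcome, as a careful person would: the job done as asked, in the order asked, and still so for the second after the job is handed in, with the robot touching nothing.
It also fails if it takes over 112 s, if anything falls off the work surface, if the arm or the gripper's body presses on something with over 40 N, if the wrist force passes 120 N, or if a joint passes its speed limit or range.

## Working session

There is one attempt and no reset: what is moved stays moved. The work goes in short steps, each a Python script; the robot and the scene stay as the last script left them, time stands still between calls to the robot, and variables do not carry over. Pictures are saved under pics/ and viewed, at most 14 in all, crops included, and the job is handed in when it is done.

```bash
mkdir -p pics; ls
python3 - <<'E'
from plant import manip
import cv2,numpy as np
for c in("scene","top"):
    cv2.imwrite(f"pics/{c}0.png",manip.camera(c)); m=manip.camera_model(c)
    print(c,{k:np.round(v,3).tolist() for k,v in m.items()})
    R=np.array(m["rotation"]);p=np.array(m["position"])
    for q in("cup_1","cup_2_tab","board","mug","bowl"):
        for d in manip.tip_of(c,q):
            x=np.array(d["centre"]);print(q,round(d["score"],2),np.round(R@x+p,0),"px",np.round([m["fx"]*x[0]/x[2]+m["cx"],m["fy"]*x[1]/x[2]+m["cy"]]))
print(manip.state()["time"])
E
```

```text
pics
scene {'fx': 496.492, 'fy': 496.492, 'cx': 319.216, 'cy': 252.608, 'position': [1021.134, 487.709, 557.171], 'rotation': [-2.167, 0.002, 2.311]}
cup_1 0.9 [2226. 1692. 1762.] px [469. 376.]
cup_1 0.81 [2240. 1707. 1776.] px [517. 315.]
cup_1 0.71 [3092. 2558. 2628.] px [307. 294.]
cup_1 0.69 [2772. 2239. 2308.] px [363. 321.]
cup_1 0.62 [4004. 3470. 3540.] px [219. 224.]
cup_1 0.56 [2726. 2192. 2262.] px [301. 384.]
cup_2_tab 0.88 [2779. 2245. 2315.] px [305. 330.]
cup_2_tab 0.72 [2250. 1717. 1786.] px [522. 268.]
cup_2_tab 0.66 [2519. 1986. 2055.] px [395. 320.]
board 0.96 [3607. 3073. 3143.] px [187. 289.]
board 0.55 [2217. 1684. 1753.] px [472. 375.]
board 0.53 [2731. 2197. 2267.] px [425. 275.]
mug 0.63 [3110. 2577. 2646.] px [232. 346.]
bowl 0.9 [2736. 2203. 2272.] px [424. 274.]
top {'fx': 452.727, 'fy': 452.727, 'cx': 321.272, 'cy': 240.175, 'position': [401.104, 19.875, 824.102], 'rotation': [-3.01, -0.009, -1.585]}
cup_1 0.94 [-1848. -2229. -1425.] px [490. 253.]
cup_1 0.87 [  -2. -383.  421.] px [156. 243.]
cup_1 0.83 [  21. -360.  444.] px [154. 342.]
cup_1 0.82 [-545. -927. -122.] px [250. 151.]
cup_1 0.71 [ -911. -1293.  -488.] px [319. 227.]
cup_1 0.62 [-556. -937. -133.] px [256. 238.]
cup_2_tab 0.88 [-296. -678.  127.] px [217. 232.]
cup_2_tab 0.86 [   1. -380.  424.] px [162. 385.]
cup_2_tab 0.72 [-589. -970. -166.] px [269. 168.]
board 0.71 [-1477. -1858. -1054.] px [414. 158.]
board 0.2 [ -979. -1361.  -556.] px [325. 138.]
mug 0.76 [ -964. -1345.  -541.] px [323. 139.]
bowl 0.82 [-524. -906. -101.] px [255. 332.]
0.6
```

View pics/scene0.png

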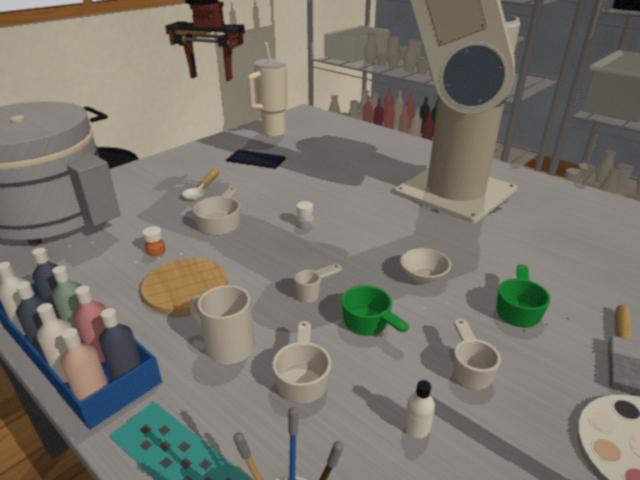

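View pics/top0.png

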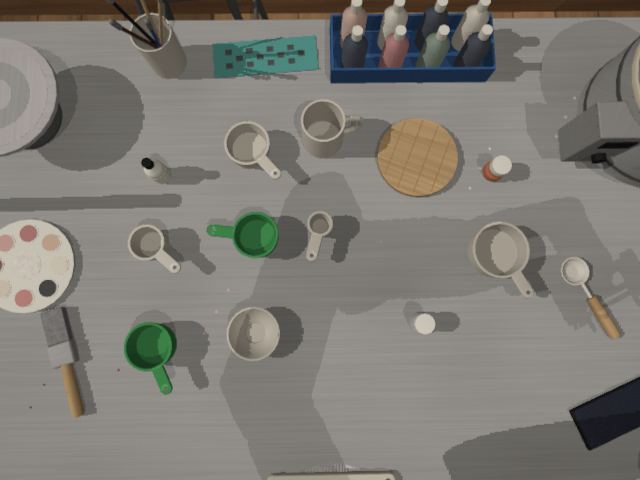

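Top view candidates: the white handled cups are at (498,250), (247,143), (148,242) and (320,222). Look-alikes are the green cups at (256,234) and (150,346), the mug at (323,130) and the bowl at (254,334). The board is at (418,157). By size, the whites should be cup_1 to cup_4 in the order listed. Next I'll fit cup silhouettes to the masks in both views.

```bash
cat > h.py <<'E'
from plant import manip
import cv2,numpy as np
from scipy.optimize import minimize,least_squares
from scipy.spatial.transform import Rotation as Ro
RIM={1:50,2:41,3:32,4:23}; FOOT={1:44,2:35,3:26,4:17}; END={1:95,2:86,3:77,4:68}
def model(c):
    m=manip.camera_model(c);R=np.array(m["rotation"],float)
    if R.shape!=(3,3): R=Ro.from_euler("xyz",R).as_matrix()
    return m,R,np.array(m["position"],float)
def proj(c,P):
    m,R,p=model(c);X=(np.atleast_2d(P)-p)@R
    return np.c_[m["fx"]*X[:,0]/X[:,2]+m["cx"],m["fy"]*X[:,1]/X[:,2]+m["cy"]]
def ray(c,uv,z):
    m,R,p=model(c);d=R@np.array([(uv[0]-m["cx"])/m["fx"],(uv[1]-m["cy"])/m["fy"],1.]);return p+d*(z-p[2])/d[2]
A=np.linspace(0,2*np.pi,48,endpoint=False);C=np.c_[np.cos(A),np.sin(A)]
def sil(c,k,x,y,z,phi):   # silhouette; phi = world direction of the tab
    f=lambda P:cv2.convexHull((proj(c,P)*16).astype(np.int32))
    t=np.array([np.cos(phi),np.sin(phi)]);n=np.array([-t[1],t[0]]);o=np.array([x,y])
    body=np.r_[np.c_[o+RIM[k]*C,np.full(48,z+45)],np.c_[o+FOOT[k]*C,np.full(48,z)]]
    tab=np.array([[*(o+r*t+s*n),z+h] for r,w in((RIM[k]-4,10),(END[k]-5,10),(END[k],5)) for s in(-w,w) for h in(38,45)])
    im=np.zeros((480,640),np.uint8)
    for h in(f(body),f(tab)): 
        tmp=np.zeros_like(im);cv2.fillConvexPoly(tmp,h,255,cv2.LINE_AA,4);im=np.maximum(im,tmp)
    return im/255.
def iou(p,k,ms):
    return 1-np.mean([np.minimum(s,m).sum()/np.maximum(s,m).sum() for c,m in ms.items() for s in[sil(c,k,*p)]])
def fit(p0,k,ms):
    best=None
    for s in(1,.3):
        r=minimize(iou,p0,args=(k,ms),method="Nelder-Mead",options=dict(initial_simplex=np.array([p0]+[np.array(p0)+s*d for d in np.diag([8,8,8,.3])]),maxiter=150,xatol=.02,fatol=1e-5));p0=r.x
    return r.x,r.fun
def masks(q="cup_1"):
    out={}
    for c in("scene","top"): manip.camera(c);out[c]=[(d["score"],d["mask"].astype(np.uint8)) for d in manip.masks_of(c,q)]
    return out
E
cat > m1.py <<'E'
from h import *
top={1:((498,250),(523,288)),2:((247,143),(275,175)),3:((148,242),(175,268)),4:((320,222),(312,255))}
ms=masks(); res={}
for c in ms: print(c,[(round(s,2),int(m.sum()),[int(v) for v in cv2.minMaxLoc(cv2.distanceTransform(m,2,5))[3]]) for s,m in ms[c]])
for k,(a,b) in top.items():
    o=ray("top",a,40);e=ray("top",b,42);p=[o[0],o[1],0,np.arctan2(*(e-o)[[1,0]])]
    sel={}
    for c in ms:
        s0=sil(c,k,*p);sel_=max(ms[c],key=lambda t:np.minimum(s0,t[1]).sum()/np.maximum(s0,t[1]).sum());sel[c]=sel_[1]
    for kk in RIM:
        if abs(kk-k)<2:
            r=fit(p,kk,sel);print(k,"as",kk,np.round(r[0],2),round(r[1],3))
            if kk==k: res[k]=r[0].tolist()
for c in("top","scene"):
    manip.camera(c);d=manip.masks_of(c,"board")[0];m=d["mask"];print("board",c,d["score"],m.sum())
    def cost(p):
        im=np.zeros((480,640),np.uint8)
        P=np.r_[np.c_[p[:2]+75*C,np.full(48,p[2])],np.c_[p[:2]+75*C,np.full(48,0)]]
        cv2.fillConvexPoly(im,cv2.convexHull((proj(c,P)*16).astype(np.int32)),255,cv2.LINE_AA,4);s=im/255.
        return 1-np.minimum(s,m).sum()/np.maximum(s,m).sum()
    r=minimize(lambda q:cost([*q,15]),ray("top",(418,157),15)[:2],method="Nelder-Mead",options=dict(initial_simplex=ray("top",(418,157),15)[:2]+np.array([[0,0],[10,0],[0,10]])));print(r.x,r.fun)
    res["b"+c]=r.x.tolist()
import json;json.dump(res,open("res.json","w"))
im=manip.camera("top").copy()
for k in top:
    cv2.drawContours(im,cv2.findContours((sil("top",k,*res[k])>.5).astype(np.uint8),0,1)[0],-1,(0,0,255),1)
cv2.imwrite("pics/fit.png",cv2.resize(im[100:320,110:570],None,fx=1.7,fy=1.7))
E
python3 m1.py
```

```text
scene [(0.87, 2255, [520, 302]), (0.84, 3180, [302, 370]), (0.8, 2221, [476, 362]), (0.71, 2330, [367, 309]), (0.63, 897, [308, 282])]
top [(0.88, 1895, [247, 144]), (0.88, 799, [320, 224]), (0.88, 2021, [255, 235]), (0.87, 2991, [500, 250]), (0.64, 1431, [147, 243]), (0.64, 2376, [148, 347])]
1 as 1 [ 486.68 -314.04  -33.13   -2.62] 0.521
1 as 2 [ 472.68 -257.88  104.3    -2.59] 0.541Traceback (most recent call last):
  File "m1.py", line 12, in <module>
    r=fit(p,kk,sel);print(k,"as",kk,np.round(r[0],2),round(r[1],3))
  File "h.py", line 30, in fit
    r=minimize(iou,p0,args=(k,ms),method="Nelder-Mead",options=dict(initial_simplex=np.array([p0]+[np.array(p0)+s*d for d in np.diag([8,8,8,.3])]),maxiter=150,xatol=.02,fatol=1e-5));p0=r.x
    res = _minimize_neldermead(fun, x0, args, callback, bounds=bounds,
                               **options)
    fsim[j] = func(sim[j])
              ~~~~^^^^^^^^
    fx = function(np.copy(x), *(wrapper_args + args))
  File "h.py", line 26, in iou
    return 1-np.mean([np.minimum(s,m).sum()/np.maximum(s,m).sum() for c,m in ms.items() for s in[sil(c,k,*p)]])
                                                                                                 ~~~^^^^^^^^
  File "h.py", line 22, in sil
    for h in(f(body),f(tab)):
                     ~^^^^^
  File "h.py", line 17, in <lambda>
    f=lambda P:cv2.convexHull((proj(c,P)*16).astype(np.int32))
                               ~~~~^^^^^
  File "h.py", line 11, in proj
    m,R,p=model(c);X=(np.atleast_2d(P)-p)@R
          ~~~~~^^^
  File "h.py", line 7, in model
    m=manip.camera_model(c);R=np.array(m["rotation"],float)
ValueError: time passes only in moves, steps and waits
```

```bash
python3 - <<'E'
s=open("h.py").read()
s=s.replace("def model(c):\n","_M={}\ndef model(c):\n    if c not in _M: _M[c]=_model(c)\n    return _M[c]\ndef _model(c):\n").replace("A=np.linspace","for _c in('scene','top'): model(_c)\nA=np.linspace")
s=s.replace("[np.array(p0)+s*d for d in np.diag([8,8,8,.3])])","[np.array(p0)+s*d for d in np.diag([8,8,8,.3])[:len(p0)]])") 
open("h.py","w").write(s)
t=open("m1.py").read()
t=t.replace("sel[c]=sel_[1]","q=np.minimum(s0,sel_[1]).sum()/np.maximum(s0,sel_[1]).sum()\n        if q>.4: sel[c]=sel_[1]\n        else: print('no mask',k,c)")
t=t.replace("            r=fit(p,kk,sel)","            r=fit(p,kk,sel) if len(sel)>1 else fit3(p,kk,sel)")
open("m1.py","w").write(t)
open("h.py","a").write('''
def fit3(p0,k,ms):   # one view only: height held
    z=p0[2];q=np.array([p0[0],p0[1],p0[3]]);f=lambda v:iou([v[0],v[1],z,v[2]],k,ms)
    for s in(1,.3):
        r=minimize(f,q,method="Nelder-Mead",options=dict(initial_simplex=np.vstack([q,q+s*np.diag([8,8,.3])]),maxiter=150,xatol=.02,fatol=1e-5));q=r.x
    return np.array([q[0],q[1],z,q[2]]),r.fun
''')
E
python3 m1.py
```

```text
scene [(0.86, 900, [308, 282]), (0.82, 1666, [218, 215]), (0.74, 2377, [521, 302]), (0.72, 3245, [302, 370]), (0.64, 2290, [475, 364]), (0.56, 2422, [366, 310])]
top [(0.81, 2391, [148, 347]), (0.65, 3022, [500, 250]), (0.64, 1952, [247, 144]), (0.63, 1391, [147, 243]), (0.57, 1946, [255, 234])]
1 as 1 [ 482.53 -300.99    0.51   -2.61] 0.071
1 as 2 [ 489.87 -296.4     4.99   -2.68] 0.215
2 as 1 [679.35 137.02 -13.84  -2.44] 0.295
2 as 2 [ 6.8006e+02  1.4241e+02 -3.0000e-01 -2.3900e+00] 0.063
2 as 3 [684.3  144.91   7.63  -2.42] 0.262
3 as 2 [499.2  309.61  -8.28  -2.37] 0.35
3 as 3 [ 5.0314e+02  3.1515e+02  4.0000e-02 -2.2900e+00] 0.097
3 as 4 [508.27 318.29   5.13  -2.29] 0.3
no mask 4 top
4 as 3 [523.47  17.03   0.     2.98] 0.419
4 as 4 [532.28  14.11   0.     2.93] 0.155
board top 0.96 4956
[ 662.99441152 -169.15385913] 0.06311021491426416
board scene 0.8 3325
[ 660.79713417 -172.41991268] 0.18242900694214426
```

View pics/fit.png

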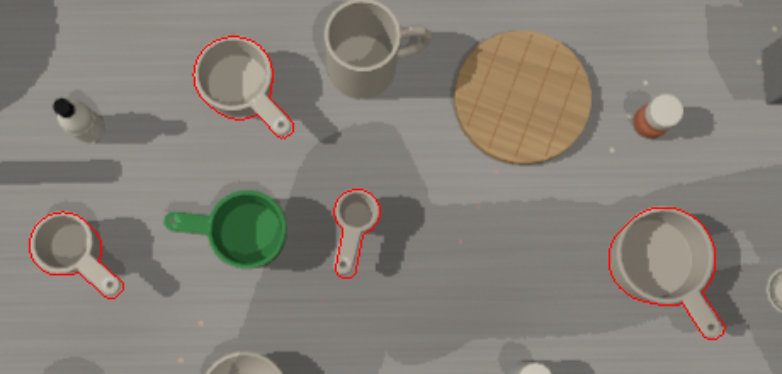

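The fits show all four cups at z≈0, with outlines matching their sizes, and both green cups are left out. Now cup_1.

```bash
cat > pick.py <<'E'
from h import *
G={1:72,2:70,3:63,4:54}
HALF=0.0
def st(tag=""):
    s=manip.state();print(tag,round(s["time"],1),np.round(s["tool_pos"],1),np.round(s["force"],1),np.round(s["wrist_torque"],2),"gap",round(float(s["finger_gap"]),1),"ff",np.round(s["finger_force"],1));return s
def tcp(k,x,y,z,phi): return [x+G[k]*np.cos(phi),y+G[k]*np.sin(phi),z+22.5]
def ori(phi): return [np.pi,0,(phi+np.pi+np.pi)%(2*np.pi)-np.pi]   # tool x away from base side
def pick(k,x,y,phi,zh=120):
    p=np.array(tcp(k,x,y,0,phi))
    manip.set_gripper(42)
    manip.move_to(p+[0,0,zh],ori(phi))
    manip.move_linear(p+[0,0,30],feed=200)
    hit=manip.move_linear(p,feed=60,guard=8);st(f"down hit={hit}")
    manip.set_gripper(0);s=st("grip")
    manip.move_linear(p+[0,0,25],feed=60);manip.move_linear(p+[0,0,zh],feed=200);st("lifted")
E
python3 - <<'E'
from pick import *
import json;r=json.load(open("res.json"))
q0=manip.state()["joint_pos"]
for k in"1234":
    x,y,z,f=r[k];q=manip.inverse_kinematics(tcp(int(k),x,y,0,f),ori(f));print(k,np.round(q,2))
print(np.round(manip.inverse_kinematics(tcp(1,663,-169.5,15,np.pi),ori(np.pi)),2))
x,y,z,f=r["1"];pick(1,x,y,f)
manip.pause(.3);im=manip.camera("scene");cv2.imwrite("pics/lift1.png",im)
E
```

```text
1 [-0.7   0.61  1.92 -0.    0.61  0.35]
2 [ 0.13  0.7   1.69 -0.    0.74  0.95]
3 [ 0.5   0.61  1.93 -0.    0.61  1.23]
4 [ 0.03  0.56  2.05 -0.    0.53  1.81]
[-0.3   0.66  1.74 -0.    0.74  1.27]
down hit=False 4.4 [ 420.2 -337.1   22.3] [-0.5  0.3 -0.1] [-0.03 -0.06  0.  ] gap 41.7 ff 0.0
grip 4.9 [ 420.4 -337.4   22.7] [-0.5 -0.   1.9] [ 0.02  0.03 -0.08] gap 20.0 ff 30.0
lifted 6.1 [ 419.8 -336.8  141.8] [-0.4 -0.8 -3. ] [-0.16  0.18 -0.07] gap 19.5 ff 30.0
```

View pics/lift1.png

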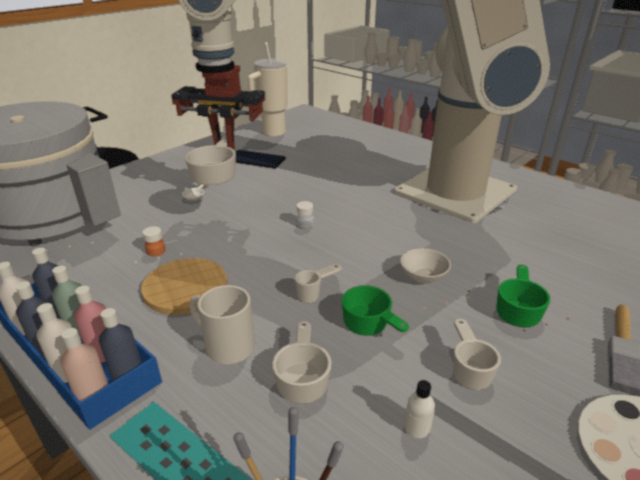

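The picture shows cup_1 lifted clear and roughly level at about (210,165). The gap of 19.5 mm matches the tab width. Now placing it.

```bash
cat >> pick.py <<'E'
def place(k,x,y,foot,phi=np.pi,zh=120):
    p=np.array(tcp(k,x,y,foot,phi));d=np.array([0,0,1.])
    manip.move_linear([p[0],p[1],max(manip.state()["tool_pos"][2],p[2]+zh-foot)],ori(phi),feed=220)
    manip.move_linear(p+12*d,feed=150);manip.pause(.2);st("above")
    h=manip.move_linear(p+[0,0,-1.5],feed=12,guard=4);s=st(f"contact {h}")
    if s["tool_pos"][2]>p[2]+1: h=manip.move_linear(p,feed=8,guard=12);st(f"press {h}")
def release(dz=60):
    t=manip.state()["finger_gap"]
    for g in(t+1,t+3,38): manip.set_gripper(g)
    s=st("open");p=np.array(s["tool_pos"])
    manip.move_linear(p+[0,0,15],feed=40);manip.move_linear(p+[0,0,dz+60],feed=250)
E
python3 - <<'E'
from pick import *
place(1,663,-169.5,15)
cv2.imwrite("pics/pl1.png",cv2.resize(manip.camera("scene")[170:350,110:350],None,fx=2.5,fy=2.5))
E
```

```text
above 8.7 [ 591.8 -169.8   50.7] [ 0.1 -0.7 -3.6] [0.04 0.27 0.01] gap 19.4 ff 30.0
contact True 9.6 [ 590.6 -169.4   37.6] [ 0.  -0.7  5.1] [ 0.02 -0.   -0.02] gap 19.7 ff 30.0
```

View pics/pl1.png

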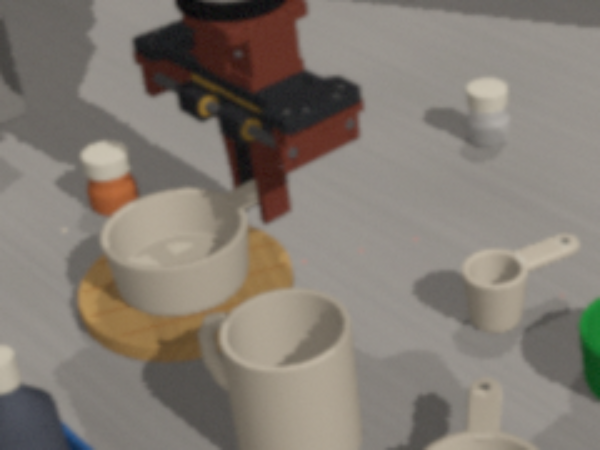

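Contact came at the expected height, and the crop shows cup_1 flat on the board and centred. Next: release it, grasp cup_2, and re-measure cup_1 from there.

```bash
cat >> pick.py <<'E'
def locate(k,p,zfix=None):
    sel={};ms=masks(f"cup_{k}")
    for c in ms:
        s0=sil(c,k,*p);sc=lambda m:np.minimum(s0,m).sum()/np.maximum(s0,m).sum()
        b=max(ms[c],key=lambda t:sc(t[1]))
        if sc(b[1])>.5: sel[c]=b[1]
    for c in sel:
        r=fit3(p,k,{c:sel[c]});print("locate",k,c,np.round(r[0],2),round(r[1],3))
    if len(sel)>1:
        r=fit(p,k,sel);print("locate",k,"both",np.round(r[0],2),round(r[1],3));return r[0]
E
python3 - <<'E'
from pick import *
import json;r=json.load(open("res.json"))
release()
x,y,z,f=r["2"];pick(2,x,y,f)
locate(1,[663,-169.5,15,np.pi])
im=manip.camera("top");cv2.imwrite("pics/t2.png",cv2.resize(im[60:300,200:520],None,fx=2,fy=2))
E
```

```text
open 10.6 [ 589.5 -169.1   36.7] [ 1.1 -0.4 -0.9] [0.03 0.01 0.03] gap 37.9 ff 0.0
down hit=False 14.3 [628.6  94.9  22.2] [ 0.8  0.2 -0. ] [ 0.03  0.   -0.06] gap 41.7 ff 0.0
grip 14.8 [628.9  94.8  22.8] [ 0.1 -0.6  1.8] [ 0.02 -0.03  0.  ] gap 19.9 ff 30.0
lifted 15.9 [627.9  94.7 141.7] [ 0.1 -0.5 -3. ] [-0.15  0.09 -0.02] gap 19.4 ff 30.0
locate 1 scene [ 661.64 -171.99   15.      3.16] 0.076
locate 1 top [ 664.09 -169.24   15.      3.13] 0.059
locate 1 both [ 663.19 -169.45   14.65    3.14] 0.069
```

View pics/t2.png

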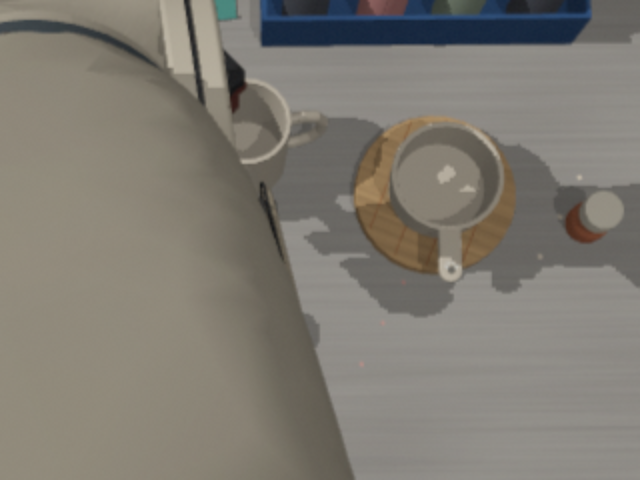

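Cup_1 stands at (663.2, -169.4) with its tab along -x. I'll hover cup_2 just above the rim and check alignment before inserting it.

```bash
cat >> pick.py <<'E'
def hover(k,x,y,foot,phi=np.pi,h=42):
    p=np.array(tcp(k,x,y,foot,phi));z=manip.state()["tool_pos"][2]
    manip.move_linear([p[0],p[1],z],ori(phi),feed=220);manip.move_linear(p+[0,0,h],feed=120);manip.pause(.2);st("hover")
def insert(k,x,y,foot,phi=np.pi):
    p=np.array(tcp(k,x,y,foot,phi))
    h=manip.move_linear(p+[0,0,4],feed=40,guard=4);s=st(f"in {h}")
    if h: return False
    h=manip.move_linear(p+[0,0,-2],feed=10,guard=4);s=st(f"contact {h}");return True
E
python3 - <<'E'
from pick import *
hover(2,663.2,-169.4,25)
locate(2,[663.2,-169.4,67,np.pi])
a=manip.camera("top")[90:210,350:500];b=manip.camera("scene")[190:310,120:270]
cv2.imwrite("pics/h2.png",cv2.resize(np.hstack([a,b]),None,fx=2.6,fy=2.6))
E
```

```text
hover 18.3 [ 593.9 -169.6   90.5] [ 0.8 -0.5 -1.6] [0.03 0.12 0.05] gap 19.8 ff 30.0
locate 2 scene [ 662.74 -171.4    67.      3.2 ] 0.131
```

View pics/h2.png

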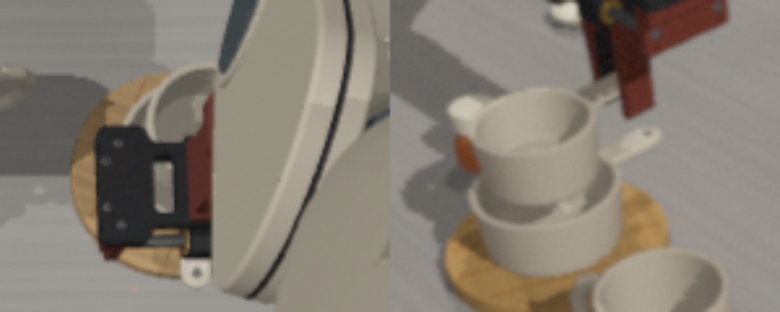

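In the scene view cup_2 sits level above cup_1, offset about 1 mm. The top view is blocked by the arm. Inserting now.

Run:
```python
from pick import *
print(insert(2,662.8,-169.6,25))
b=manip.camera("scene")[190:310,120:270]
cv2.imwrite("pics/i2.png",cv2.resize(b,None,fx=2.6,fy=2.6))
```

```text
in True 19.4 [ 592.1 -169.5   57.3] [ 1.4 -0.4  0.5] [-0.1  -0.23  0.02] gap 19.8 ff 30.0
False
```

View pics/i2.png

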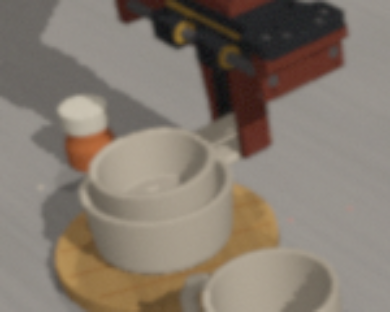

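The insert stopped 10 mm early. The crop shows cup_2 off centre inside cup_1 by about 3 mm, and it may be tilted. I'll raise it and fit its pose with pitch included.

```bash
cat >> pick.py <<'E'
def sil6(c,k,x,y,z,phi,pt,rl=0):
    R=(Ro.from_euler("z",phi-np.pi)*Ro.from_euler("yx",[pt,rl])).as_matrix();o=np.array([x,y,z])
    f=lambda P:cv2.convexHull((proj(c,P@R.T+o)*16).astype(np.int32))
    body=np.r_[np.c_[RIM[k]*C,np.full(48,45)],np.c_[FOOT[k]*C,np.zeros(48)]]
    tab=np.array([[-r,s,h] for r,w in((RIM[k]-4,10),(G[k]-12,10)) for s in(-w,w) for h in(38,45)],float)
    im=np.zeros((480,640),np.uint8)
    for h in(f(body),f(tab)):
        t=np.zeros_like(im);cv2.fillConvexPoly(t,h,255,cv2.LINE_AA,4);im=np.maximum(im,t)
    return im/255.
def held(k,phi=np.pi):   # fit of the held cup, scene view: radial slip, pitch, yaw error, roll
    T=np.array(manip.state()["tool_pos"]);manip.camera("scene")
    ms=[d["mask"] for d in manip.masks_of("scene",f"cup_{k}")]
    def pose(v):
        dr,pt,dphi,rl=v;R=(Ro.from_euler("z",phi+dphi-np.pi)*Ro.from_euler("yx",[pt,rl])).as_matrix()
        o=T+[0,0,19]+R@np.array([G[k]+dr,0,-41.5]);return [*o,phi+dphi,pt,rl]
    s0=sil6("scene",k,*pose([0,0,0,0]));sc=lambda s,m:np.minimum(s,m).sum()/np.maximum(s,m).sum()
    m=max(ms,key=lambda m:sc(s0,m));print("start",round(sc(s0,m),3))
    f=lambda v:1-sc(sil6("scene",k,*pose([v[0],v[1]/50,v[2]/50,v[3]/50])),m)+2e-5*(v@v)
    v=np.zeros(4)
    for s in(4,2):
        r=minimize(f,v,method="Nelder-Mead",options=dict(initial_simplex=np.vstack([v,v+s*np.eye(4)]),maxiter=300));v=r.x
    v=[v[0],*(v[1:]/50)];print("held dr,pitch,dphi,roll",np.round(v,3),round(r.fun,3),"pose",np.round(pose(v),2))
    im=manip.camera("scene").copy();im=cv2.resize(im,None,fx=3,fy=3,interpolation=cv2.INTER_CUBIC)
    for s,col in((sil6("scene",k,*pose(v)),(0,0,255)),(s0,(0,255,0))):
        cv2.drawContours(im,cv2.findContours((cv2.resize(s,None,fx=3,fy=3)>.5).astype(np.uint8),0,1)[0],-1,col,1)
    return im,pose(v)
E
python3 - <<'E'
from pick import *
p=np.array(tcp(2,662.8,-169.6,25,np.pi));manip.move_linear(p+[0,0,50],feed=60);manip.pause(.3);st()
im,_=held(2);locate(1,[663,-169.5,15,np.pi])
cv2.imwrite("pics/h2b.png",im[510:900,360:810])
E
```

```text
20.5 [ 592.3 -169.5   97.1] [-3.  -0.3 -1.7] [ 0.01  0.51 -0.05] gap 19.8 ff 30.0
start 0.929
held dr,pitch,dphi,roll [ 0.025 -0.006 -0.003  0.083] 0.048 pose [ 6.6259e+02 -1.6636e+02  7.5220e+01  3.1400e+00 -1.0000e-02  8.0000e-02]
```

View pics/h2b.png

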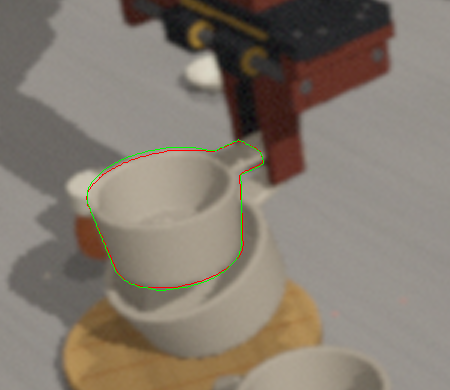

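The crop shows a problem. Cup_1 is tilted, its tab pulled up towards the fingers. The tabs are equally wide, so the fingertips, which reach about 19 mm below cup_2's tab, have pinched cup_1's tab as well. I should have gripped near the fingertips. First I'll lower it gently back to flat.

Run:
```python
from pick import *
T=np.array(manip.state()["tool_pos"])
for z in(80,70,64,61,59):
    h=manip.move_linear([592.2,-169.5,z],feed=25,guard=5);st(str(h))
    if h:break
manip.pause(.2);st()
im=cv2.resize(manip.camera("scene")[160:330,130:280],None,fx=3.5,fy=3.5,interpolation=cv2.INTER_CUBIC);cv2.imwrite("pics/low.png",im)
locate(1,[663,-169.5,15,np.pi])
```

```text
False 21.7 [ 592.3 -169.5   80. ] [-1.6  0.4 -1.8] [0.   0.52 0.04] gap 19.6 ff 30.0
False 22.3 [ 592.1 -169.5   69.8] [-2.6 -0.1 -2.2] [ 0.12  0.45 -0.02] gap 19.7 ff 30.0
False 22.7 [ 592.3 -169.5   63.9] [-0.7  0.3 -2. ] [ 0.03  0.31 -0.01] gap 19.9 ff 30.0
False 22.9 [ 592.5 -169.5   60.9] [-0.9 -0.4 -3.2] [0.04 0.18 0.02] gap 19.8 ff 30.0
False 23.2 [ 592.4 -169.5   59. ] [-1.4  0.9 -2.4] [-0.01  0.14  0.01] gap 19.4 ff 30.0
 23.4 [ 592.3 -169.6   59. ] [ 0.4 -1.5 -2.3] [-0.02  0.12  0.01] gap 19.6 ff 30.0
```

View pics/low.png

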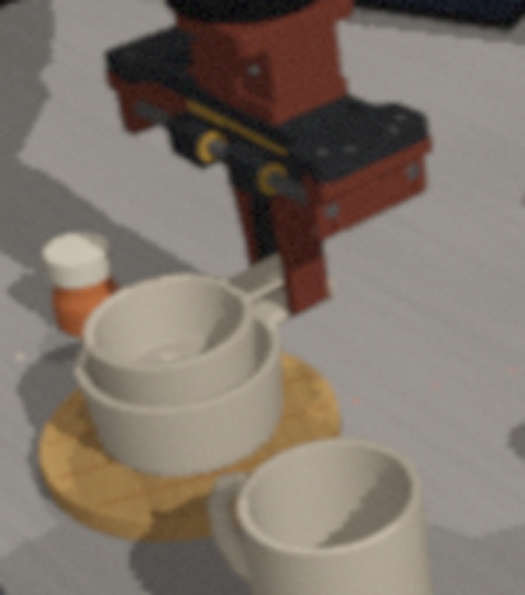

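The crop shows cup_1 almost flat again, tips beside its tab near (280,305), with cup_2 about 10 mm above its floor. Opening now would drop cup_2. Instead I'll pitch the gripper about the fingertips until cup_2's far foot edge touches cup_1's floor.

Run:
```python
from pick import *
h=manip.move_linear([592.4,-169.5,57.6],feed=10,guard=4);st(f"flat {h}")
T=[592.4,-169.5,57.6]
for th in np.arange(.015,.125,.015):
    h=manip.move_linear(T,[np.pi,th,0],feed=20,guard=6);manip.pause(.15);s=st(f"{th:.3f} {h}")
    if h or s["wrist_torque"][1]<-.12: break
```

```text
flat True 23.9 [ 592.1 -169.5   58.1] [0.1 0.  3.4] [0.01 0.19 0.02] gap 19.3 ff 30.0
0.015 False 24.2 [ 592.4 -169.5   58.2] [-2.2 -0.2  6.6] [ 0.05  0.59 -0.01] gap 19.9 ff 30.0
0.030 False 24.6 [ 592.4 -169.5   58.2] [-2.2 -0.1  7.2] [0.07 0.57 0.05] gap 19.2 ff 30.0
0.045 False 25.1 [ 592.4 -169.5   58.1] [-2.9 -0.2  7.6] [0.07 0.67 0.05] gap 19.7 ff 30.0
0.060 False 25.4 [ 592.4 -169.5   58.1] [-2.7  0.8  7.1] [0.04 0.66 0.03] gap 19.7 ff 30.0
0.075 False 25.9 [ 592.4 -169.5   58.1] [-2.4 -0.4  7.5] [ 0.12  0.65 -0.08] gap 20.0 ff 30.0
0.090 False 26.2 [ 592.6 -169.5   58.2] [-2.3 -0.2  6.6] [0.11 0.58 0.01] gap 19.7 ff 30.0
0.105 False 26.6 [ 592.6 -169.5   58.2] [-1.9  0.8  8.2] [0.14 0.44 0.01] gap 19.4 ff 30.0
0.120 False 27.1 [ 592.5 -169.5   58.2] [-3.9  0.5  8. ] [ 0.04  0.46 -0.01] gap 19.4 ff 30.0
```

Run:
```python
from pick import *
im=cv2.resize(manip.camera("scene")[190:310,130:280],None,fx=5,fy=5,interpolation=cv2.INTER_CUBIC);cv2.imwrite("pics/low2.png",im)
```

```text
(no output)
```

View pics/low2.png

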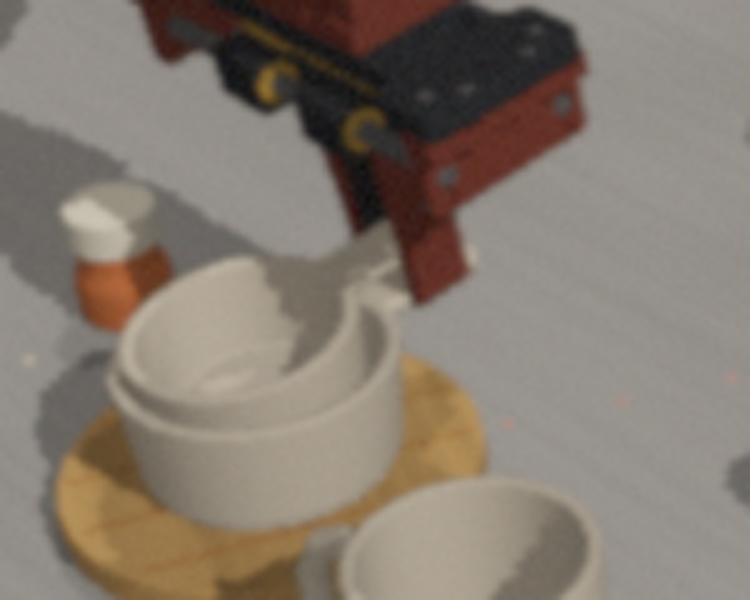

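The crop shows cup_1 flat and cup_2 pitched, with its far edge down on the floor. I'll now level it about that far edge while lowering the tab in small guarded steps.

Run:
```python
from pick import *
n=10
for i in range(1,n+1):
    a=i/n;th=.12*(1-a);z=57.9-10.2*a
    h=manip.move_linear([592.4-.4*a,-169.5,z],[np.pi,th,0],feed=10,guard=10);s=st(f"{th:.3f} {z:.1f} {h}")
    if h or abs(s["force"][2])>22: break
cv2.imwrite("pics/seat.png",cv2.resize(manip.camera("scene")[190:310,130:280],None,fx=5,fy=5,interpolation=cv2.INTER_CUBIC))
```

```text
0.108 56.9 False 27.4 [ 592.7 -169.5   57.9] [-3.7  1.4 10.5] [ 0.14  0.64 -0.05] gap 19.7 ff 30.0
0.096 55.9 False 27.6 [ 592.8 -169.6   57.2] [-4.3  0.8 12.2] [ 0.2   0.78 -0.05] gap 20.0 ff 30.0
0.084 54.8 False 27.9 [ 593.  -169.6   56.5] [-4.   1.5 13.6] [0.26 0.81 0.05] gap 20.0 ff 30.0
0.072 53.8 False 28.1 [ 593.2 -169.6   55.7] [-3.7  1.8 15.3] [0.28 0.8  0.03] gap 20.1 ff 30.0
0.060 52.8 False 28.4 [ 593.2 -169.6   54.8] [-4.2  0.8 16.9] [0.34 0.82 0.03] gap 19.9 ff 30.0
0.048 51.8 False 28.6 [ 593.3 -169.7   54. ] [-4.8  1.9 18.4] [0.4  0.85 0.06] gap 19.9 ff 30.0
0.036 50.8 False 28.9 [ 593.3 -169.7   53.3] [-5.4  2.8 22.2] [0.44 0.98 0.06] gap 19.4 ff 30.0
```

View pics/seat.png

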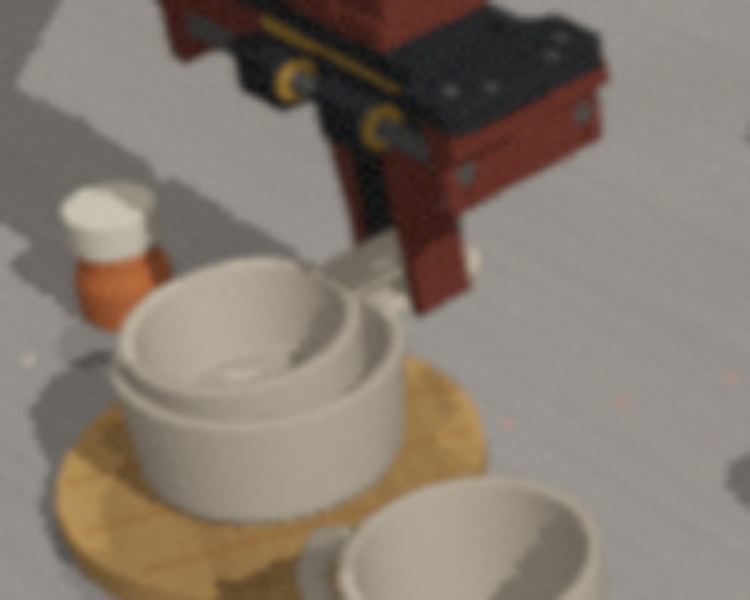

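It works: the fingers are sliding down past cup_1's tab while cup_1 stays flat. Continuing the same way.

Run:
```python
from pick import *
for i in range(1,15):
    th=max(.036-.009*i,0);z=50.8-.6*i
    h=manip.move_linear([592.2,-169.5,z],[np.pi,th,0],feed=10,guard=12);s=st(f"{th:.3f} {z:.1f} {h}")
    if h or abs(s["force"][2])>32 or s["tool_pos"][2]<47.7: break
for k,z in((1,15),(2,25)): 
    manip.camera("scene");s0=sil("scene",k,663,-169.5,z,np.pi)
```

```text
0.027 50.2 False 29.1 [ 593.3 -169.7   52.9] [-7.3  2.4 24.1] [0.43 1.12 0.03] gap 19.8 ff 30.0
0.018 49.6 False 29.4 [ 593.1 -169.7   52.4] [-7.6  2.1 25.8] [0.5  1.28 0.  ] gap 19.6 ff 30.0
0.009 49.0 False 29.6 [ 593.  -169.7   51.8] [-8.4  2.  26.3] [0.41 1.31 0.01] gap 19.9 ff 30.0
0.000 48.4 False 29.9 [ 592.9 -169.7   51.2] [-8.8  2.5 26.8] [0.42 1.38 0.03] gap 19.7 ff 30.0
0.000 47.8 False 30.1 [ 592.9 -169.7   50.7] [-10.    2.8  27.6] [ 0.4   1.46 -0.01] gap 20.0 ff 30.0
0.000 47.2 False 30.4 [ 593.  -169.7   50.2] [-10.1   2.1  27.8] [ 0.44  1.46 -0.01] gap 19.8 ff 30.0
0.000 46.6 False 30.6 [ 593.  -169.7   49.6] [-10.    2.3  28.4] [0.45 1.43 0.02] gap 20.0 ff 30.0
0.000 46.0 False 30.9 [ 593.  -169.7   49. ] [-9.4  1.3 28.4] [ 0.44  1.45 -0.05] gap 19.9 ff 30.0
0.000 45.4 False 31.1 [ 593.1 -169.7   48.3] [-8.9  3.  27.4] [0.4  1.39 0.09] gap 19.9 ff 30.0
0.000 44.8 False 31.4 [ 593.  -169.7   47.7] [-9.7  2.1 28.3] [0.41 1.44 0.  ] gap 19.9 ff 30.0
0.000 44.2 False 31.6 [ 593.  -169.7   47.1] [-8.9  2.5 28.3] [ 0.39  1.39 -0.03] gap 19.6 ff 30.0
```

Run:
```python
from pick import *
import json;r=json.load(open("res.json"))
release()
# move clear, above cup_3's place, gripper open
G[3]=63;x,y,z,f=r["3"];p=np.array(tcp(3,x,y,0,f));manip.move_to(p+[0,0,120],ori(f))
for c in("scene","top"):
    manip.camera(c);L=manip.masks_of(c,"cup_1")
    for d in L:
        m=d["mask"].astype(np.uint8);print(c,round(d["score"],2),int(m.sum()),[int(v) for v in cv2.boundingRect(m)])
locate(1,[663,-169.5,15,np.pi]);locate(2,[663,-169.5,25,np.pi]);locate(3,r["3"])
im=np.hstack([manip.camera("scene")[190:330,130:290],manip.camera("top")[85:225,350:510]]);cv2.imwrite("pics/seat2.png",cv2.resize(im,None,fx=2.5,fy=2.5,interpolation=cv2.INTER_CUBIC));st()
```

```text
open 32.7 [ 592.2 -169.5   44.2] [ 0.5 -0.1  0.2] [ 0.02  0.03 -0.02] gap 38.2 ff 0.0
scene 0.91 2184 [454, 319, 48, 71]
scene 0.76 1340 [152, 238, 74, 58]
scene 0.75 2324 [343, 285, 66, 51]
scene 0.71 1493 [154, 236, 66, 40]
scene 0.66 1003 [294, 264, 48, 39]
scene 0.59 2226 [498, 264, 53, 64]
top 0.82 749 [394, 129, 58, 74]
top 0.79 2061 [400, 123, 49, 71]
top 0.78 217 [152, 226, 28, 47]
top 0.72 2378 [124, 323, 54, 72]
top 0.71 824 [306, 211, 27, 51]
top 0.64 2059 [207, 212, 72, 46]
locate 1 top [ 670.82 -170.81   15.      3.15] 0.296
locate 2 scene [ 661.39 -174.6    25.      3.08] 0.29
locate 2 top [ 665.47 -169.85   25.      3.13] 0.083
locate 2 both [ 664.38 -170.     25.65    3.14] 0.19
locate 3 scene [ 5.0265e+02  3.1513e+02  4.0000e-02 -2.3100e+00] 0.081
 36.4 [461.5 267.9 142.5] [-0.1  0.   0.5] [-0.05  0.03 -0.  ] gap 38.2 ff 0.0
```

View pics/seat2.png

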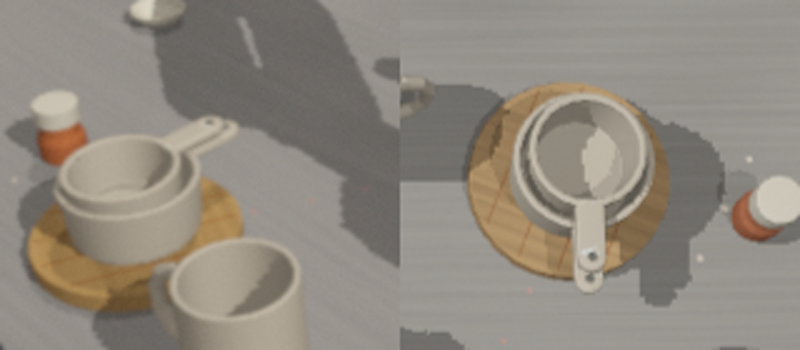

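The last picture shows cup_2 level inside cup_1, with the tabs stacked at about (590,240) in the right half. The fit puts its foot at z≈25.6, so it's seated. For cups 3 and 4 I'll grip with only the fingertips, 1.5 mm below the tab, so they stay clear of the tab underneath.

```bash
cat >> pick.py <<'E'
G.update({3:54,4:46})
def tcp(k,x,y,z,phi): return [x+G[k]*np.cos(phi),y+G[k]*np.sin(phi),z+36.5]
def insert(k,x,y,foot,phi=np.pi):
    p=np.array(tcp(k,x,y,foot,phi))
    h=manip.move_linear(p+[0,0,5],feed=25,guard=3.5);s=st(f"in {h} want {p[2]+5:.1f}")
    if h: return False
    h=manip.move_linear(p+[0,0,-1.2],feed=8,guard=3);s=st(f"contact {h} want {p[2]:.1f}");return True
E
sed -i 's/o=T+\[0,0,19\]/o=T+[0,0,5]/; s/(G\[k\]-12,10)/(G[k]-11,10)/' pick.py
python3 - <<'E'
from pick import *
import json;r=json.load(open("res.json"))
x,y,z,f=r["3"];print(r["3"]);pick(3,x,y,f)
hover(3,664.2,-169.8,35)
held(3)
st()
E
```

```text
[503.1441766124814, 315.1519526139209, 0.03782126554566001, -2.2928165524496453]
down hit=False 38.2 [467.3 274.6  36.3] [-0.7  0.3  0.5] [ 0.02 -0.02  0.02] gap 41.9 ff 0.0
grip 38.7 [467.6 274.7  36.7] [-1.   0.2  1.4] [0.01 0.01 0.03] gap 19.9 ff 29.9
lifted 39.9 [466.9 274.3 155.7] [ 0.6 -0.5 -1.1] [-0.04  0.09  0.03] gap 19.8 ff 29.9
hover 42.8 [ 610.8 -170.   114.4] [-0.5 -0.9 -1.4] [0.   0.1  0.04] gap 19.5 ff 29.9
start 0.901
held dr,pitch,dphi,roll [-0.818 -0.052  0.023  0.122] 0.059 pose [ 6.6597e+02 -1.6401e+02  8.1050e+01  3.1600e+00 -5.0000e-02  1.2000e-01]
 43.0 [ 610.5 -169.9  114.1] [ 0.4  0.7 -0.7] [0.04 0.13 0.02] gap 19.6 ff 29.9
```

Run:
```python
from pick import *
locate(3,[664.4,-169.9,77.6,np.pi])
print(insert(3,664.2,-169.8,35))
```

```text
locate 3 scene [ 664.77 -169.69   77.6     3.28] 0.173
in False want 76.5 44.8 [ 610.3 -169.8   76.7] [-0.3 -0.4 -1.1] [0.06 0.06 0.04] gap 19.6 ff 29.9
contact True want 71.5 45.4 [ 609.8 -169.8   71.5] [-0.8 -0.6  4.6] [-0.01  0.06 -0.01] gap 19.6 ff 29.9
True
```

Cup_3 made contact exactly at the expected height. Now I'll release it, re-measure cup_4 in both views (its first fit had no top mask), and pick it.

Run:
```python
from pick import *
import json
release(80)
manip.move_linear([560,-330,200],feed=300)
r3=locate(3,[664.2,-169.8,35,np.pi]);locate(2,[664.4,-170,25,np.pi])
o=ray("top",(320,222),42)
for q in range(2):
    r=locate(4,[o[0],o[1],0,2.93])
    if r is not None: json.dump(r.tolist(),open("c4.json","w"));break
```

```text
open 46.4 [ 609.2 -169.5   70.9] [-0.7 -0.3 -0.8] [ 0.05 -0.03 -0.02] gap 37.8 ff 0.0
locate 3 scene [ 661.23 -173.66   35.      3.13] 0.353
locate 3 top [ 664.21 -169.86   35.      3.13] 0.128
locate 3 both [ 664.34 -170.16   34.11    3.14] 0.243
locate 2 top [ 671.09 -171.03   25.      3.15] 0.368
locate 4 scene [533.99  14.62   0.     2.92] 0.126
locate 4 top [533.32  13.11   0.     2.86] 0.127
locate 4 both [533.51  14.09  -0.6    2.9 ] 0.127
```

Run:
```python
from pick import *
pick(4,533.5,13.9,2.89)
hover(4,664.0,-169.9,45)
locate(4,[664,-169.9,87.5,np.pi])
print(insert(4,664.0,-169.9,45))
```

```text
down hit=False 51.8 [488.8  25.4  36.3] [ 0.7  0.2 -0.6] [ 0.08  0.04 -0.03] gap 42.2 ff 0.0
grip 52.3 [489.   25.4  36.7] [0.5 0.9 1.3] [0.03 0.05 0.03] gap 19.6 ff 30.0
lifted 53.5 [488.3  25.3 155.9] [ 0.1 -0.1 -1.9] [0.06 0.06 0.  ] gap 19.7 ff 30.0
hover 55.3 [ 618.6 -170.   124.4] [ 0.5 -0.3 -0.4] [0.02 0.09 0.03] gap 19.8 ff 30.0
locate 4 scene [ 663.98 -169.23   87.5     3.27] 0.19
in False want 86.5 57.1 [ 618.2 -170.    86.7] [-0.3  1.2 -0.8] [-0.04  0.07 -0.03] gap 19.5 ff 30.0
contact True want 81.5 57.7 [ 617.6 -169.9   81.5] [-1.3  0.2  4.2] [-0.03  0.02 -0.03] gap 19.6 ff 30.0
True
```

Run:
```python
from pick import *
release(80)
manip.move_linear([540,-330,210],feed=300);manip.pause(.5)
locate(4,[664,-169.9,45,np.pi]);locate(3,[664,-169.9,35,np.pi])
for c in("top","scene"):
    ms=[d["mask"] for q in(1,4) for d in (manip.camera(c),manip.masks_of(c,f"cup_{q}"))[1]]
    st_=lambda dx,dy,dp,z4=0:np.max([sil(c,k,663.5+dx,-169.7+dy,5+10*k+(z4 if k==4 else 0),np.pi+dp) for k in RIM],0)
    s0=st_(0,0,0);U=np.max([m for m in ms if (m*(s0>.5)).sum()>.5*m.sum()],0)
    f=lambda v:1-np.minimum(s:=st_(v[0],v[1],v[2]/50,v[3]),U).sum()/np.maximum(s,U).sum()
    r=minimize(f,np.zeros(4),method="Nelder-Mead",options=dict(initial_simplex=np.vstack([np.zeros(4),4*np.eye(4)])));print(c,"start",round(f(np.zeros(4)),3),"stack dx,dy,dphi*50,z4",np.round(r.x,2),round(r.fun,3))
st()
```

```text
open 58.7 [ 617.1 -169.7   80.9] [ 0.2 -1.1  0.9] [-0.    0.03 -0.02] gap 38.2 ff 0.0
locate 4 scene [ 662.76 -171.08   45.      3.15] 0.338
locate 4 top [ 664.44 -170.4    45.      3.11] 0.146
locate 4 both [ 663.48 -169.63   45.28    3.14] 0.245
locate 3 top [ 666.91 -179.02   35.      3.01] 0.425
top start 0.088 stack dx,dy,dphi*50,z4 [-2.59  1.07 -0.32  1.2 ] 0.068
scene start 0.089 stack dx,dy,dphi*50,z4 [-4.57 -2.86  0.69 -3.39] 0.05
 61.9 [ 540. -330.  210.] [ 0.9  0.3 -0.3] [ 0.07 -0.03  0.  ] gap 37.9 ff 0.0
```

```bash
python3 -c "
from plant import manip
print(manip.hand_in())"
```

```text
the job is handed in; nothing more can be done
None
```

I handed in at about 62 s with all four cups nested on the board, tabs aligned along -x and each fitted at its seated height. Nesting cup_2, my fingertips pinched cup_1's tab and tipped cup_1 until I lowered it back; nothing was dropped, it sits within about 3 mm of centre, and I never touched the mug or bowl.

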